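Snap a hub cap home in the wheel press

TASK

The green-faced one of the three wooden toy wheels still has its red hub cap standing out on a yellow stem. Set that wheel flat in the round nest of the bench press, cap up, let go of it, then close the press's blue upper handle down towards its lower handle: you will feel the resistance rise to a peak and then fall away to almost nothing as the cap snaps home, and there you stop, since squeezing on hard would split the wheel. Push the cap in only with the press, never with the gripper, leave the wheel in the nest, and do not disturb the other things on the bench.

Things in the scene. Friction and masses are not known exactly. Their poses are not given: they have to be found in the camera images.
- wheel: light wooden toy wheel, 46 mm diameter, 26 mm thick, about 60 g, lying flat with the cap up; its top face is painted green. Origin: centre of its underside; z up along the axle. Two plain wood wheels of the same size (red caps already home) lie near it, at least 90 mm away centre to centre.
- cap: the wheel's red hub cap, a disc 20 mm wide, 4 mm thick, on a 12 mm yellow stem. Origin: centre of the disc's underside, 32 mm above the wheel's origin at the start, 26 mm when home (disc on the wheel's face). Slides only along the axle: resistance rises to about 20 N at 2 mm, is gone at 4.5 mm, then the cap pulls itself home and stays; let go earlier, it slips back out. Over 50 N splits the wheel.
- press: bench press bolted to the table, on a plywood board 300 x 85 x 12 mm. Origin: on the table under the nest centre; x points from the nest to the hinge, z up. Nest, anvil and lower handle (26 mm wide, top 26 mm above the table, x = -35 to -140 mm) are fixed to it. A push of about 10 N down on the upper handle's grip passes the snap's peak; about 20 N there, once the cap is home, splits the wheel.
- nest (a point): centre of the nest's floor, 30 mm above the table: a round aluminium cup with inner diameter 49 mm, wall 6 mm, rim 7 mm above this floor (37 mm above the table), open to the top; axes as the press.
- hinge (a point): middle of the hinge pin that joins the handles, 100 mm from the nest centre along the press's x, 85 mm above the table; the pin lies along the press's y; the hinge cheeks are 52 mm wide and 100 mm high.
- grip (a point): point on the blue end of the upper handle, mid-width on its outer face (up when the handle is level), 200 mm from the hinge along the handle, 8 mm off its centre line. x points along the handle towards the hinge, z out of that face, y along the pin. The handle is a flat bar 16 mm thick, 235 mm long from the hinge; its blue end is 28 mm wide and 105 mm long.
- handle (a joint): upper handle's angle in rad: 0 = level (free end towards press -x), growing as it opens; starts 1.68 to 1.85, leaning back; stops at -0.18 and 1.9. Stiff hinge (0.45 Nm), stays where left. A round-ended brass presser hangs under it 100 mm from the hinge, a screw set anywhere in 8 mm (to be felt): it meets the cap between -0.05 and +0.05 rad; home is about 0.06 rad further down.
Things that resemble listed ones, but are neither listed nor needed, are in the scene too. Leave any turquoise or white look-alike of the wheel alone.

How it is judged:
On the way, in this order (a step that is already met when the one before it is completed fails the run):
1. the wheel lies flat in the nest, let go of, its cap still standing out (horizontal distance between wheel and nest below 0.004 m and z of wheel in the frame of nest below 0.003 m and angle between wheel's own z axis and vertical below 0.1 rad and z of cap in the frame of wheel above 0.03 m and contact force between each of the arm, the fingers and wheel below 0.2 N), for 0.3 s.
2. the cap has snapped home while the wheel is in the nest (z of cap in the frame of wheel below 0.0272 m and horizontal distance between wheel and nest below 0.004 m and z of wheel in the frame of nest below 0.003 m and value of joint handle below 0.1 rad), for 0.2 s.
At the end, for the whole second after the job is handed in: the red cap's disc is within about 1 mm of the wheel's face, and the wheel lies flat and at rest in the nest, within 4 mm of its centre and 3 mm of its floor; the handle may be left where it is (z of cap in the frame of wheel below 0.0272 m and horizontal distance between wheel and nest below 0.004 m and z of wheel in the frame of nest below 0.003 m and angle between wheel's own z axis and vertical below 0.1 rad and linear speed of wheel below 0.02 m/s); the robot touches nothing.
It fails at once if the cap is squeezed with more than 50 N (the wheel splits) (contact force between cap and press above 50 N).
It fails at once if the gripper or arm pushes on the cap with more than 3 N (contact force between any of the fingers, the arm and cap above 3 N).
It fails at once if a finished wheel or another bystander is shifted by more than 20 mm (distance of any of done1, done2, chassis, glue, paintjar, hammer, sander, brush from where it was at the start of the episode above 0.02 m).
It also fails if it takes over 67 s, if anything falls off the work surface, if the arm or the gripper's body presses on something with over 40 N, if the wrist force passes 120 N, or if a joint passes its speed limit or range.

ROBOT

A 7-joint arm with a two-finger parallel gripper is mounted at the origin on the work surface. World frame = base frame: x ahead of the robot, y to its left, z up, the work surface at z = 0. Lengths are in m, angles in rad, forces in N, time in s.
With the tool pointing down it reaches from about 0.425 to 0.925 m from the base axis. Payload 6.8 kg.
Tool frame: the origin (TCP) lies on the centre line of the jaws, within the pads' length; the fingertips stand bot.finger_overhang ahead of it and the grasp point (between the pads) lies 3 mm ahead of it (bot.finger_overhang is the distance from the TCP to the fingertips, in m); z points along the fingers, y is the direction in which the jaws open and shut (so a half turn about z gives the same grasp; the last joint's range is limited). The gripper opens to 85 mm and grips with 20 to 120 N. Pads are 22 mm wide; open, the fingers measure 114 mm over their backs; the gripper's body (76 mm by 85 mm) begins 54 mm behind the grasp point. The pads swing forward as they close: fully open they stand 13 mm farther back than shut.
Start: joints at [-1.228, 0.477, 0.022, 1.555, -0.011, 1.109, -0.083], TCP at [0.294, 0.608, 0.253] pointing down, gripper open.
Joint ranges: [-2.96, 2.96], [-0.34, 2.1], [-1.41, 1.46], [0.24, 2.44], [-1.37, 4.51], [0.17, 1.92], [-2.96, 2.96]. Speed limits (rad/s): [2.39, 2.39, 3.14, 3.14, 3.14, 3.14, 3.14].

INTERFACE

Orientations are given as a unit quaternion [w, x, y, z].
In Python, from station import bot gives the robot as it stands.
- The arm moves only by the tool drive_tool, never from a script. Its argument "increments" is text: rows parted by semicolons, each of 4 numbers parted by spaces: the shift along the world's x, y, z in m, then the turn about the world's z in rad. In form: tx ty tz spin; .... A call has 1 to 12 rows; each row shifts and turns the commanded pose from where the row before left it; what a row does not reach is not made up. A row lasts 1/12 s, in which the tool goes at most 41.7 mm and 7.16 degrees, less where a joint would pass 70% of its speed; a pose out of reach is approached as far as the arm can. A call is refused whole if a number of a shift passes 0.0417 or a number of a turn 0.125, either way. A call with a gripper value outside its range is refused whole. "grip" is the opening, from 0 (shut) to 1 (fully open), set as the call begins (left out, the last holds). The fingers move at their own pace and stop on an object; "squeeze" is the grip in N (left out, the last holds). Time passes only in rows, so rows that do not move let the fingers close. It gives the time, the measured TCP pose, the force and the opening at its end, in the units of the state.
- bot.get_obs(): the state, without advancing time (a new reading comes with each control period).
- bot.read_camera(name): name is "scene" or "side" or "wrist"; returns the picture (384x512x3 uint8, red, green, blue); there is no depth.
- bot.calibration(name): a dict with "fx", "fy", "cx", "cy" (pixels), "distortion" ([k1, k2, p1, p2, k3] as OpenCV has them; the pictures are not rectified), "camera_from_world" (4x4, takes a point from world to camera coordinates). Camera axes: x right, y down, z forward; pixel columns grow to the right and rows downward; lengths in m; the calibration is good to about 2 mm. A picture is of the moment at which its call begins: read the wrist's pose just before it. calibration takes no time and is no camera call; for the wrist camera it gives the pose at the moment of the call.
- bot.hand_in(): hands the job in, once; it reports no verdict.
The state is a dict: "t": time; "q": joint angles; "joint_vel": joint speeds; "joint_torque": joint torques, N m; "eef_pos": TCP position; "tool_rot": TCP orientation; "contact_force": force on the tool from outside, world axes, zero at the start; "torque": the same for the moment, N m; "gripper_width": opening from 0.0 (shut) to 1.0 (fully open).
Only numpy, scipy, OpenCV 4.12 (cv2) and the standard library are available. Lean on these libraries where they do the work, as an engineer would, in place of code of your own. Each camera call takes 0.05 s, during which the arm holds its last target.

## Working session

There is one attempt and no reset: what is moved stays moved. The work goes in short steps, Python scripts to look and compute and a tool call to move; the robot and the scene stay as the last step left them, time stands still between calls to the robot, and variables do not carry over. Pictures are saved under pics/ and viewed, and the job is handed in when it is done.

Besides the shell and the picture viewer there is one more tool, called after "Emit:" by a JSON object that holds its "api" and its "payload", one argument or row to a line. drive_tool: Moves the arm, as the interface text tells. Its arguments: {"type":"object","properties":{"increments":{"type":"string"},"grip":{"type":"number"},"squeeze":{"type":"number"}},"required":["increments"]}

```bash
mkdir -p pics
cat > h.py <<'E'
import numpy as np, cv2
from station import bot
def snap(n,f):
    c=bot.calibration(n); im=bot.read_camera(n); cv2.imwrite('pics/'+f+'.png',im[:,:,::-1]); np.savez('pics/'+f+'.npz',im=im,**{k:np.array(v) for k,v in c.items()}); return im,c
def load(f):
    d=np.load('pics/'+f+'.npz'); return d['im'],{k:(d[k] if d[k].ndim else float(d[k])) for k in d.files if k!='im'}
def K(c): return np.array([[c['fx'],0,c['cx']],[0,c['fy'],c['cy']],[0,0,1.]])
def ray(c,u,v):
    p=cv2.undistortPoints(np.array([[[u,v]]],float),K(c),np.array(c['distortion'],float))[0,0]
    T=np.array(c['camera_from_world']); R=T[:3,:3]; o=-R.T@T[:3,3]; d=R.T@np.array([p[0],p[1],1]); return o,d/np.linalg.norm(d)
def atz(c,u,v,z):
    o,d=ray(c,u,v); return o+d*(z-o[2])/d[2]
def proj(c,P):
    T=np.array(c['camera_from_world']); P=np.atleast_2d(P).astype(float)
    r,_=cv2.Rodrigues(T[:3,:3]); return cv2.projectPoints(P,r,T[:3,3],K(c),np.array(c['distortion'],float))[0][:,0]
def crop(f,x0,y0,x1,y1,s,name):
    im=cv2.imread('pics/'+f+'.png')[y0:y1,x0:x1]; cv2.imwrite('pics/'+name+'.png',cv2.resize(im,None,fx=s,fy=s,interpolation=cv2.INTER_CUBIC))
E
python3 - <<'E'
from h import *
for n in ['scene','side','wrist']: snap(n,n+'0')
o=bot.get_obs(); print(o, bot.finger_overhang)
for n in ['scene','side']:
    c=bot.calibration(n); T=np.array(c['camera_from_world']); print(n,-T[:3,:3].T@T[:3,3],T[2,:3],c['fx'])
E
```

```text
{'t': 0.15, 'q': array([-1.22809062,  0.47763878,  0.02233947,  1.55618353, -0.01154522,
        1.10927722, -0.08305709]), 'joint_vel': array([ 0.00067322, -0.00282945,  0.00084856, -0.00271344, -0.00034197,
       -0.00091561, -0.00017015]), 'joint_torque': array([ 2.51440353e-03, -5.96925402e+01,  1.60975087e+00, -2.81490844e+01,
        1.25641053e-02,  6.47143344e-03,  5.77583046e-05]), 'eef_pos': array([0.29390198, 0.60720819, 0.25254696]), 'tool_rot': array([-1.28348768e-04,  2.23475914e-01,  9.74709208e-01, -6.77994520e-04]), 'contact_force': array([-0.17712161, -0.55203562,  0.24756451]), 'torque': array([ 0.0345167 , -0.00513963,  0.00632971]), 'gripper_width': 1.0033784931173602} 0.022
scene [0.96668086 0.05852172 0.75918749] [-0.58669362 -0.1296845  -0.79935757] 369.0146815734003
side [0.11450038 0.49750227 0.55848799] [ 0.41356166 -0.68294372 -0.6021251 ] 372.63032834150977
```

View pics/scene0.png

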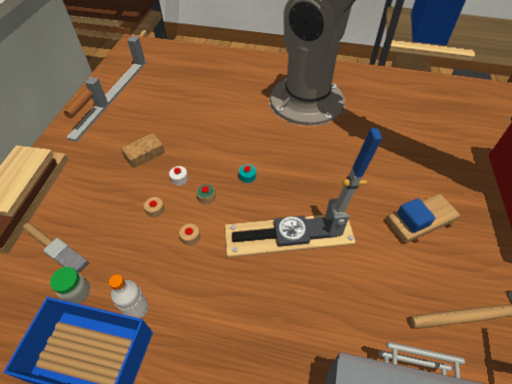

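View pics/side0.png

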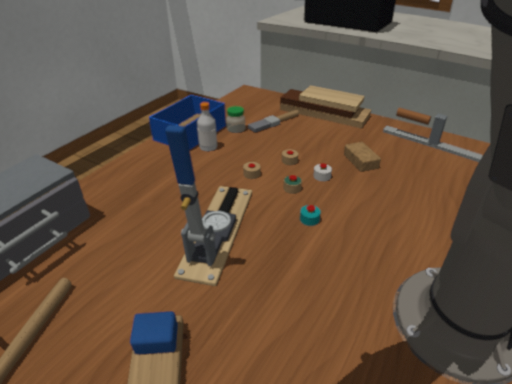

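View pics/wrist0.png

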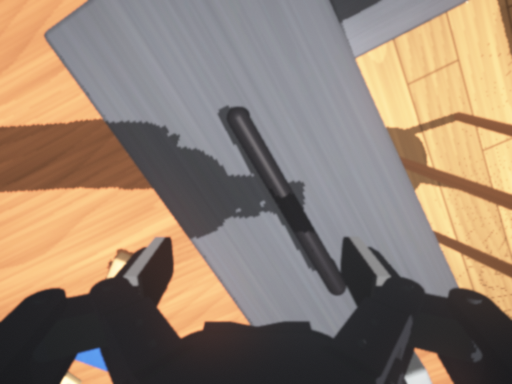

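Run:
```python
from h import *
crop('scene0',130,110,400,270,2.9,'s1')
crop('side0',170,110,350,290,3.3,'d1')
im,c=load('scene0')
for n,u,v,z in [('green',205,193,.03),('done a',153,205,.026),('done b',189,232,.026),('white',178,174,.03),('turq',247,172,.03),('nest',292,231,.037)]: print(n,atz(c,u,v,z))
```

```text
green [ 0.45174932 -0.19280737  0.03      ]
done a [ 0.51181324 -0.30721145  0.026     ]
done b [ 0.56582001 -0.19605534  0.026     ]
white [ 0.40764284 -0.27985136  0.03      ]
turq [ 0.3623401  -0.10698039  0.03      ]
nest [0.51822133 0.03676798 0.037     ]
```

View pics/s1.png

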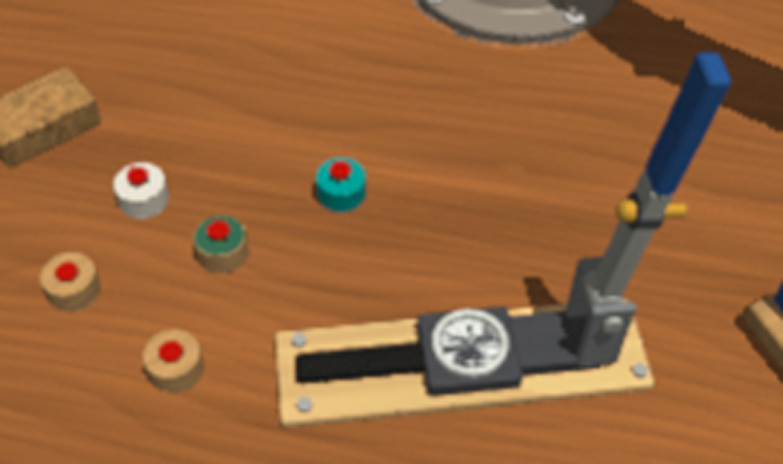

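View pics/d1.png

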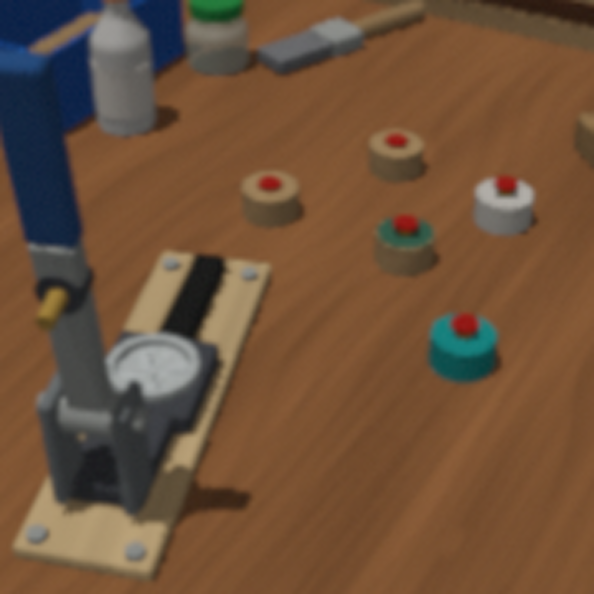

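Run:
```python
from h import *
im,c=load('scene0')
def S(u,v,z): return atz(c,u/2.9+130,v/2.9+110,z)
A=S(281,423,.012);B=S(653,383,.012);C=S(276,333,.012)
print(A,B,C,np.degrees(np.arctan2(*(B-A)[[1,0]])),np.linalg.norm(B-A),np.linalg.norm(C-A))
n=S(470,342,.037);print('nest',n)
g=S(219,241,.026);print('wheel face',g, S(218,230,.036))
im,c=load('side0')
def D(u,v,z): return atz(c,u/3.3+170,v/3.3+110,z)
print('nest',D(154,368,.037)); print('wheel',D(406,236,.026),D(406,224,.036))
A=D(14,548,.012);B=D(152,576,.012);C=D(271,265,.012);E=D(165,253,.012)
for p,q in((A,B),(B,C),(A,E)): print(np.degrees(np.arctan2(*(q-p)[[1,0]])),np.linalg.norm(q-p))
# grip tip handle
im,c=load('scene0')
```

```text
[ 0.59935349 -0.09676189  0.012     ] [0.50064897 0.18404752 0.012     ] [ 0.52031032 -0.12291639  0.012     ] 109.36657704361787 0.2976516515059469 0.08325791127636845
nest [0.51004624 0.03557009 0.037     ]
wheel face [ 0.44895576 -0.1928241   0.026     ] [ 0.4448444  -0.19381004  0.036     ]
nest [0.50007982 0.03761737 0.037     ]
wheel [ 0.43508033 -0.1908396   0.026     ] [ 0.4361483  -0.19180931  0.036     ]
-162.4363262213171 0.08385105939027446
-70.8425646602378 0.299141463742794
-71.18866503379878 0.2952716588301436
```

Emit:
{"api": "drive_tool", "payload": {
  "increments": "0.0155 -0.0298 0.0148 -0.066;0.0155 -0.0298 0.0148 -0.066;0.0155 -0.0298 0.0148 -0.066;0.0155 -0.0298 0.0148 -0.066;0.0155 -0.0298 0.0148 -0.066;0.0155 -0.0298 0.0148 -0.066;0.0155 -0.0298 0.0148 -0.066;0.0155 -0.0298 0.0148 -0.066;0.0155 -0.0298 0.0148 -0.066;0.0155 -0.0298 0.0148 -0.066;0.0155 -0.0298 0.0148 -0.066;0.0155 -0.0298 0.0148 -0.066",
  "grip": 1
}}

```text
t: 1.15
eef_pos: [0.4804, 0.2482, 0.4315]
tool_rot: [-0.0, 0.584, 0.812, -0.0]
contact_force: [0.6, 0.3, 0.9]
gripper_width: 0.996
```

Emit:
{"api": "drive_tool", "payload": {
  "increments": "-0.0032 -0.0368 0 0;-0.0032 -0.0368 0 0;-0.0032 -0.0368 0 0;-0.0032 -0.0368 0 0;-0.0032 -0.0368 0 0;-0.0032 -0.0368 0 0;-0.0032 -0.0368 0 0;-0.0032 -0.0368 0 0;-0.0032 -0.0368 0 0;-0.0032 -0.0368 0 0;-0.0032 -0.0368 0 0;-0.0032 -0.0368 0 0"
}}

```text
t: 2.15
eef_pos: [0.4408, -0.1934, 0.4309]
tool_rot: [0.0, 0.582, 0.813, 0.0]
contact_force: [0.7, 0.3, -0.1]
gripper_width: 1.001
```

Emit:
{"api": "drive_tool", "payload": {
  "increments": "0 0 -0.038 0;0 0 -0.038 0;0 0 -0.038 0;0 0 -0.038 0;0 0 -0.038 0;0 0 -0.038 0;0 0 0 0;0 0 0 0;0 0 0 0"
}}

```text
t: 2.9
eef_pos: [0.4426, -0.1922, 0.2047]
tool_rot: [0.001, 0.582, 0.813, 0.0]
contact_force: [-0.1, 0.1, -0.2]
gripper_width: 1.001
```

Run:
```python
from h import *
o=bot.get_obs();print(o['eef_pos'],o['tool_rot'],o['t'],o['q'])
im,c=snap('wrist','w1'); T=c['camera_from_world']; print(-T[:3,:3].T@T[:3,3],T[2,:3])
crop('w1',0,0,512,384,1.5,'w1b')
```

```text
[ 0.44264288 -0.19224498  0.20466397] [9.45884552e-04 5.82358149e-01 8.12931731e-01 3.05249164e-04] 2.9 [-0.35845959  0.26654256  0.75750275  2.09299993 -0.24024859  0.86515845
  0.86585258]
[ 0.42081473 -0.12603749  0.32523895] [ 0.09026443 -0.26355191 -0.96041279]
```

View pics/w1b.png

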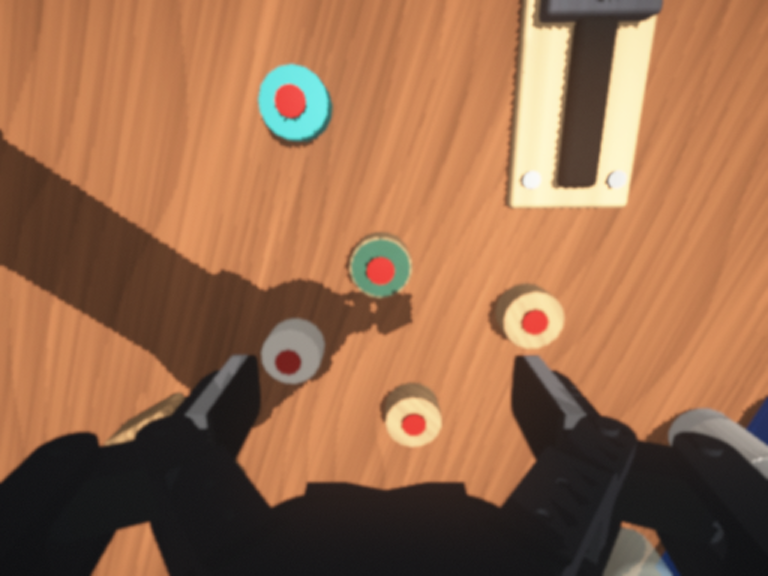

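Run:
```python
from h import *
im,c=load('w1')
crop('w1',215,145,295,205,9,'w1c')
for u,v,z in [(380.5,267,.026),(380,270,.036),(535,322,.026),(413,424,.03)]: print(atz(c,(u+.5)/1.5-.5,(v+.5)/1.5-.5,z))
P=[]
for (u,v) in [(513,206),(627,206)]: P.append(atz(c,u/1.5,v/1.5,.012))
print(P,np.degrees(np.arctan2(*(P[1]-P[0])[[1,0]])))
```

```text
[ 0.44121496 -0.19615972  0.026     ]
[ 0.44089343 -0.19598144  0.036     ]
[ 0.56466096 -0.19899905  0.026     ]
[ 0.50672118 -0.30898215  0.03      ]
[array([ 0.51905928, -0.12525079,  0.012     ]), array([ 0.59702421, -0.09890637,  0.012     ])] 18.670153484967315
```

View pics/w1c.png

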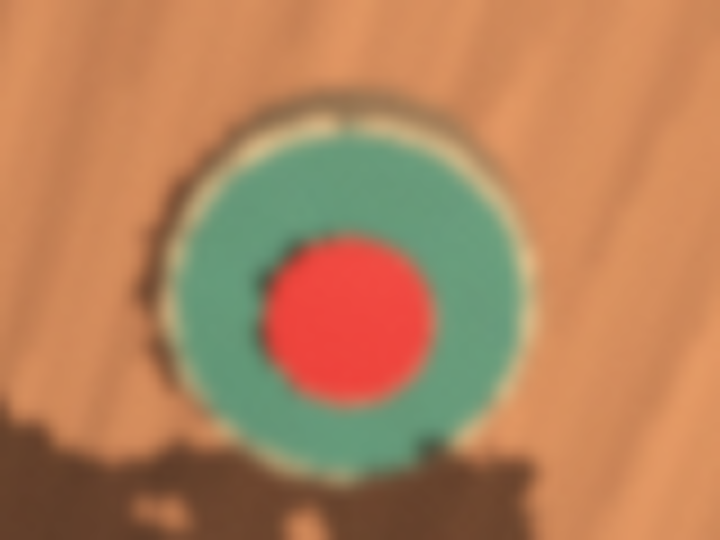

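Emit:
{"api": "drive_tool", "payload": {
  "increments": "-0.0008 -0.0019 -0.03 0;-0.0008 -0.0019 -0.03 0;0 0 -0.03 0;0 0 -0.02 0;0 0 0 0;0 0 0 0;0 0 0 0",
  "grip": 0.85
}}

```text
t: 3.53
eef_pos: [0.4419, -0.196, 0.0952]
tool_rot: [0.002, 0.582, 0.813, 0.001]
contact_force: [-0.1, 0.1, 0.2]
gripper_width: 0.853
```

Run:
```python
from h import *
o=bot.get_obs();print(o['eef_pos'],o['tool_rot'],o['t'],o['contact_force'],o['gripper_width'])
im,c=snap('wrist','w2')
crop('w2',0,0,512,384,1.5,'w2b')
print(proj(c,[[.441,-.196,.036],[.441,-.196,.026],o['eef_pos']])*1.5)
```

```text
[ 0.44194265 -0.19600125  0.09519823] [0.00181746 0.58211319 0.81310515 0.00097008] 3.5333 [-0.06403708  0.11187489  0.18934278] 0.8525433583003249
[[381.0372237  321.71414392]
 [381.17327722 314.08714116]
 [382.63852099 390.00355744]]
```

View pics/w2b.png

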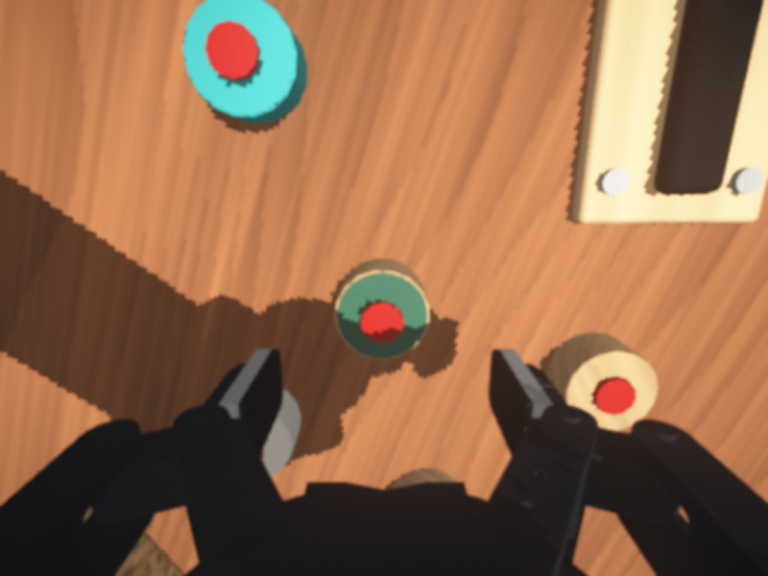

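Emit:
{"api": "drive_tool", "payload": {
  "increments": "-0.0009 0 -0.02 0;0 0 -0.02 0;0 0 -0.015 0;0 0 -0.006 0;0 0 0 0;0 0 0 0;0 0 0 0"
}}

```text
t: 4.17
eef_pos: [0.4402, -0.1958, 0.0332]
tool_rot: [0.001, 0.582, 0.813, 0.0]
contact_force: [-0.1, -0.3, -0.7]
gripper_width: 0.853
```

Run:
```python
from h import *
o=bot.get_obs();print(o['eef_pos'],o['tool_rot'],o['t'],o['contact_force'],o['gripper_width'])
im,c=snap('wrist','w3')
crop('w3',0,0,512,384,1.5,'w3b')
snap('side','d3'); crop('d3',240,130,360,230,6,'d3b')
```

```text
[ 0.44016377 -0.19579209  0.03317715] [1.05869005e-03 5.82191172e-01 8.13051120e-01 4.42127089e-04] 4.1667 [-0.09940309 -0.25613814 -0.71278806] 0.8529447565193059
```

View pics/w3b.png

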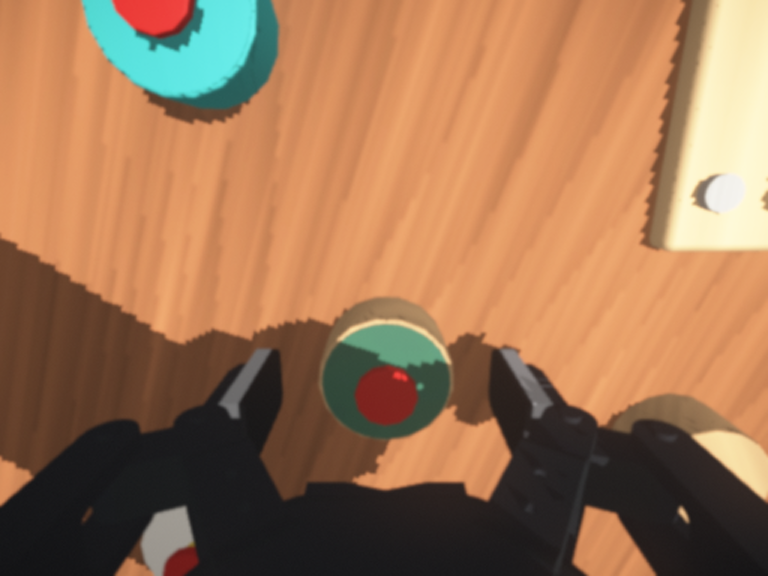

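View pics/d3b.png

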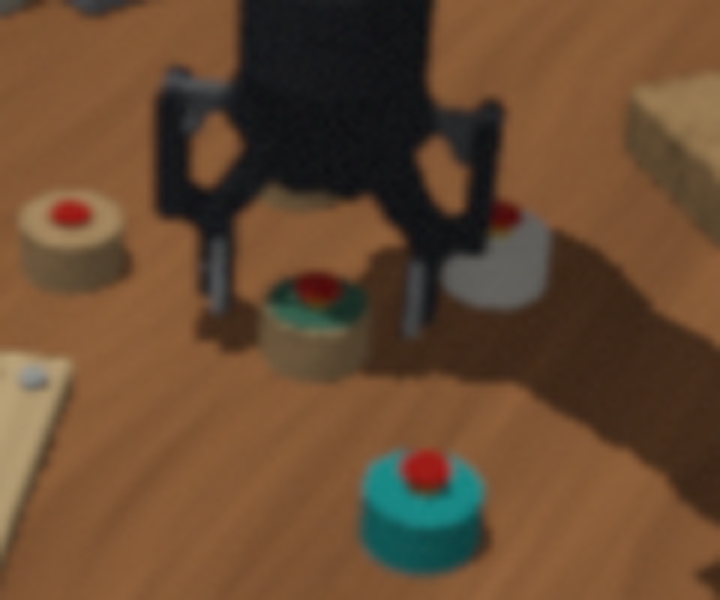

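Emit:
{"api": "drive_tool", "payload": {
  "increments": "0 0 0 0;0 0 0 0;0 0 0 0;0 0 0 0;0 0 0 0;0 0 0 0",
  "grip": 0.3,
  "squeeze": 30
}}

```text
t: 4.77
eef_pos: [0.4395, -0.1954, 0.0325]
tool_rot: [0.0, 0.582, 0.813, 0.0]
contact_force: [-0.0, 0.8, 6.9]
gripper_width: 0.52
```

Run:
```python
from h import *
o=bot.get_obs();print(o['eef_pos'],o['tool_rot'],o['t'],o['contact_force'],o['gripper_width'])
im,c=snap('wrist','w4')
crop('w4',0,0,512,384,1.5,'w4b')
snap('side','d4'); crop('d4',240,130,360,230,6,'d4b')
```

```text
[ 0.43949186 -0.1954212   0.03248678] [1.91215157e-04 5.82146827e-01 8.13083581e-01 3.54678521e-04] 4.7667 [-0.01361657  0.84755251  6.92342241] 0.5198715856395962
```

View pics/w4b.png

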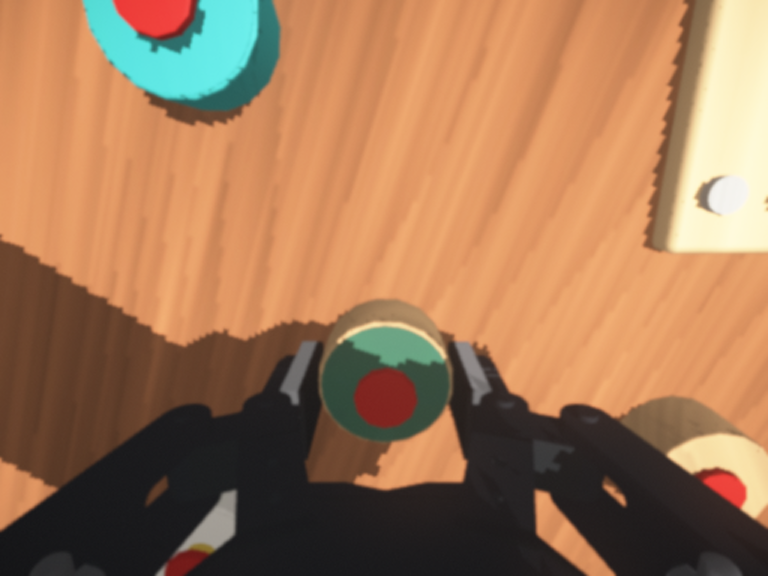

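View pics/d4b.png

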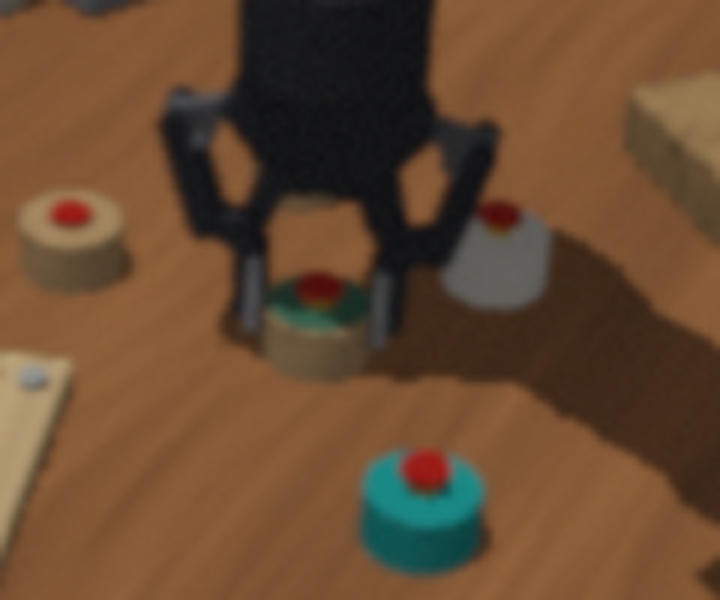

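Emit:
{"api": "drive_tool", "payload": {
  "increments": "0 0 0.02 0;0 0 0.035 0;0 0 0.035 0;0 0 0.035 0;0 0 0.035 0;0.008 0.02 0.01 -0.12;0.008 0.02 0 -0.12;0.008 0.02 0 -0.12;0.008 0.02 0 -0.12;0.008 0.02 0 -0.12;0.008 0.02 0 -0.12;0.008 0.02 0 -0.12"
}}

```text
t: 5.87
eef_pos: [0.4951, -0.0543, 0.2019]
tool_rot: [-0.0, 0.865, 0.502, 0.0]
contact_force: [0.9, 0.4, -1.3]
gripper_width: 0.518
```

Emit:
{"api": "drive_tool", "payload": {
  "increments": "0.003 0.02 0 -0.12;0.003 0.02 0 -0.12;0.003 0.02 0 -0.12;0.003 0.01 0 -0.12;0 0 0 -0.12;0 0 0 -0.12;0 0 0 0;0 0 0 0;0 0 0 0"
}}

```text
t: 6.62
eef_pos: [0.507, 0.0144, 0.2018]
tool_rot: [-0.0, 0.985, 0.17, -0.0]
contact_force: [0.2, -0.2, -0.7]
gripper_width: 0.521
```

Run:
```python
from h import *
im,c=load('w4'); print('wheel at grasp',atz(c,386/1.5-.2,398/1.5-.2,.036),atz(c,386/1.5-.2,381/1.5-.2,.026))
o=bot.get_obs();print(o['eef_pos'],o['tool_rot'],o['t'],o['q'],o['gripper_width'],o['contact_force'])
im,c=snap('wrist','w5')
crop('w5',0,0,512,384,1.5,'w5b')
snap('side','d5'); snap('scene','s5')
a=np.hstack([cv2.imread('pics/d5.png'),cv2.imread('pics/s5.png')]);cv2.imwrite('pics/j5.png',cv2.resize(a,(800,300),interpolation=cv2.INTER_AREA))
```

```text
wheel at grasp [ 0.44062419 -0.19573791  0.036     ] [ 0.44051495 -0.19538078  0.026     ]
[0.50696771 0.01442973 0.20184352] [-2.09838472e-05  9.85429332e-01  1.70085313e-01 -1.33600069e-04] 6.6167 [-1.01733931  0.4749647   1.13652888  2.05194329 -0.53530872  0.94969305
 -0.82377523] 0.5205093916278117 [ 0.15637936 -0.1761798  -0.72413015]
```

View pics/w5b.png

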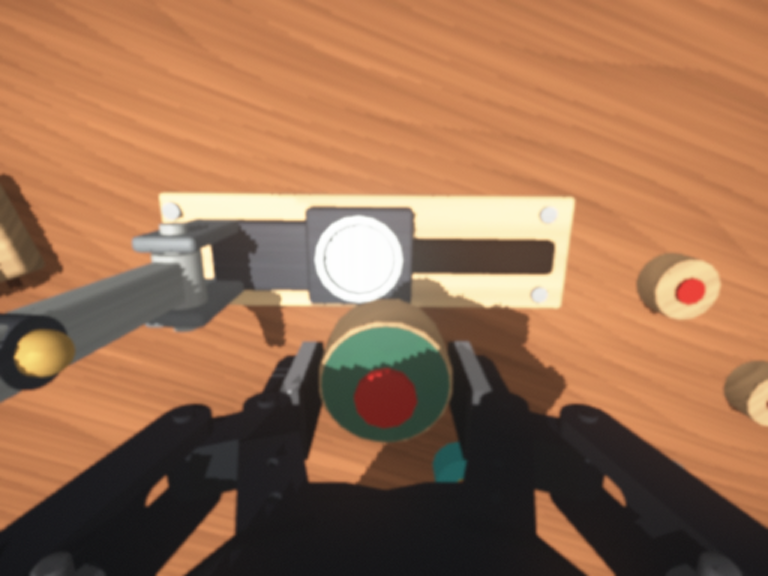

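View pics/j5.png

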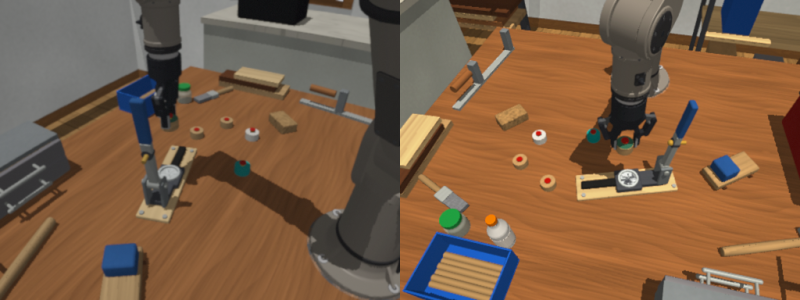

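Run:
```python
from h import *
crop('w5',190,130,290,205,8,'w5c')
im,c=load('w5'); 
print('cap',atz(c,386/1.5-.2,398/1.5-.2,.2053))
print('nest',atz(c,359/1.5-.2,258/1.5-.2,.037))
P=[atz(c,u/1.5,v/1.5,.012) for u,v in[(160,193),(574,198),(561,307)]]
print(P,np.degrees(np.arctan2(*(P[0]-P[1])[[1,0]])), np.linalg.norm(P[0]-P[1]))
```

```text
cap [0.50815542 0.01357841 0.2053    ]
nest [0.50872523 0.03328235 0.037     ]
[array([0.49993084, 0.181272  , 0.012     ]), array([ 0.59614606, -0.09835029,  0.012     ]), array([ 0.5185586 , -0.12642436,  0.012     ])] 108.9878244658111 0.295712687760666
```

View pics/w5c.png

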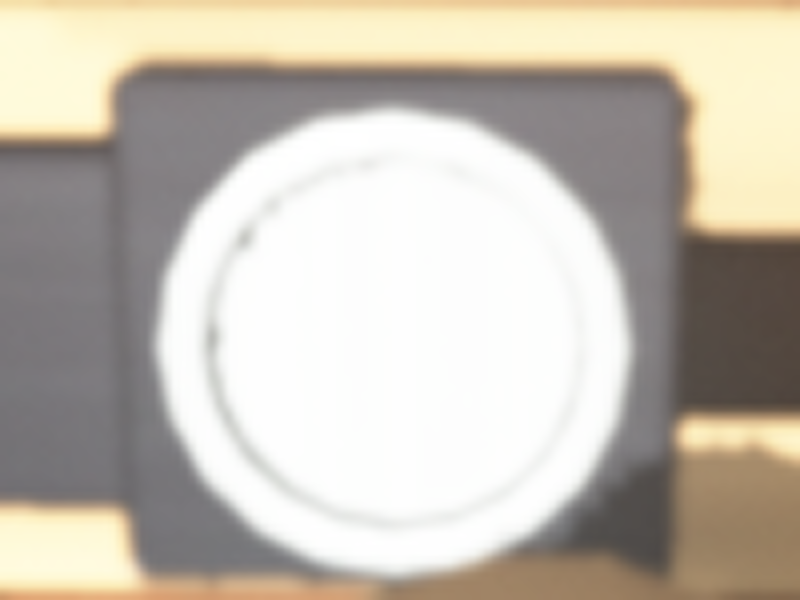

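Emit:
{"api": "drive_tool", "payload": {
  "increments": "0.0006 0.01 -0.01 0;0 0.0097 -0.02 0;0 0 -0.03 0;0 0 -0.03 0;0 0 -0.02 0;0 0 -0.012 0;0 0 0 0;0 0 0 0;0 0 0 0;0 0 0 0"
}}

```text
t: 7.6
eef_pos: [0.5085, 0.0345, 0.0807]
tool_rot: [-0.0, 0.986, 0.169, 0.001]
contact_force: [0.2, -0.3, -0.6]
gripper_width: 0.523
```

Run:
```python
from h import *
o=bot.get_obs();print(o['eef_pos'],o['tool_rot'],o['t'],o['gripper_width'],o['contact_force'])
im,c=snap('wrist','w6')
crop('w6',0,0,512,384,1.5,'w6b')
snap('side','d6'); snap('scene','s6')
crop('d6',150,110,270,230,5,'d6b');crop('s6',240,180,340,260,7,'s6b')
a=np.hstack([cv2.imread('pics/d6b.png')[:560],cv2.imread('pics/s6b.png')]);cv2.imwrite('pics/j6.png',cv2.resize(a,None,fx=.6,fy=.6,interpolation=cv2.INTER_AREA))
z=o['eef_pos'][2]-.0325
print('cap',atz(c,386/1.5-.2,398/1.5-.2,z+.036))
print(proj(c,[[.5087,.0333,.037],[.5087,.0333,.03]])*1.5)
```

```text
[0.50850983 0.03447615 0.0807285 ] [-6.40386556e-05  9.85668455e-01  1.68691860e-01  8.65485703e-04] 7.6 0.523369978111983 [ 0.17007495 -0.26838792 -0.6252822 ]
cap [0.50970835 0.03363625 0.0842285 ]
[[385.49439619 339.87686555]
 [385.47933064 333.41226175]]
```

View pics/w6b.png

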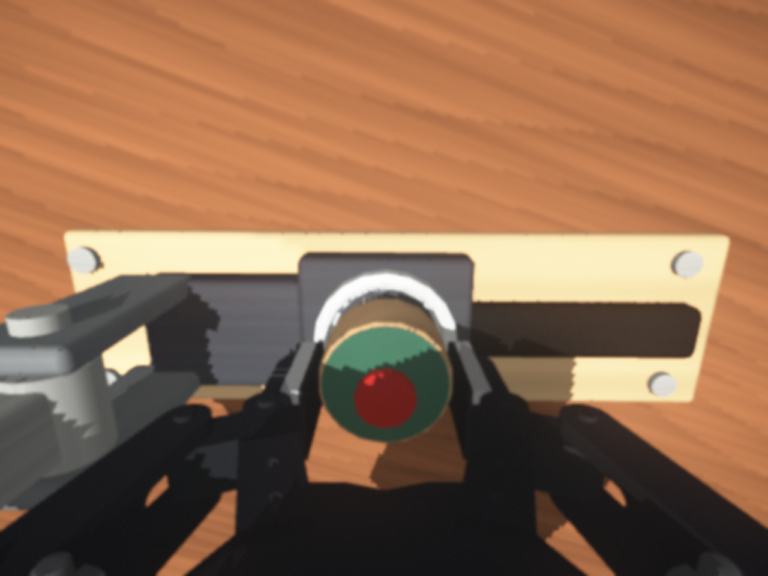

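View pics/j6.png

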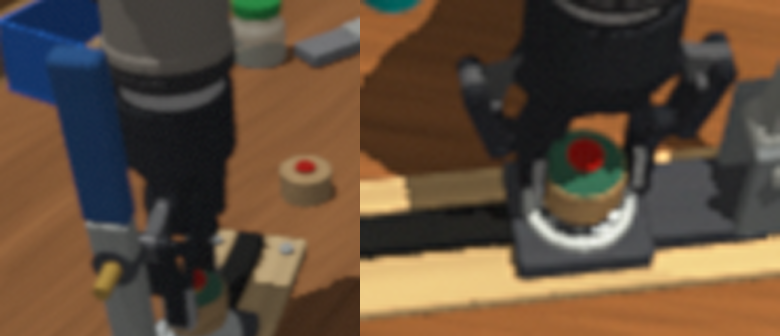

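Run:
```python
from h import *
im,c=load('w6')
a=np.linspace(0,2*np.pi,90)
big=cv2.resize(im[:,:,::-1],None,fx=3,fy=3,interpolation=cv2.INTER_CUBIC)
def circ(x,y,z,r,col):
    p=(proj(c,np.c_[x+r*np.cos(a),y+r*np.sin(a),0*a+z])+.5)*3-.5
    print(p.min(0)/2,p.max(0)/2)
    cv2.polylines(big,[np.round(p*8).astype(int)],True,col,1,cv2.LINE_AA,3)
circ(.5087,.0333,.037,.0305,(0,0,255));circ(.5087,.0333,.037,.0245,(0,0,255))
circ(.5097,.0336,.0482,.023,(255,0,0));circ(.5097,.0336,.0742,.023,(255,0,0))
cv2.imwrite('pics/ov.png',big[480:960,480:1080])
```

```text
[313.08016573 269.65166719] [458.93711133 404.80166554]
[327.46343626 284.11438117] [444.56024819 392.57718774]
[327.55760647 293.39633568] [444.78007755 401.3075814 ]
[317.27588903 317.43408683] [455.26564496 441.65274309]
```

View pics/ov.png

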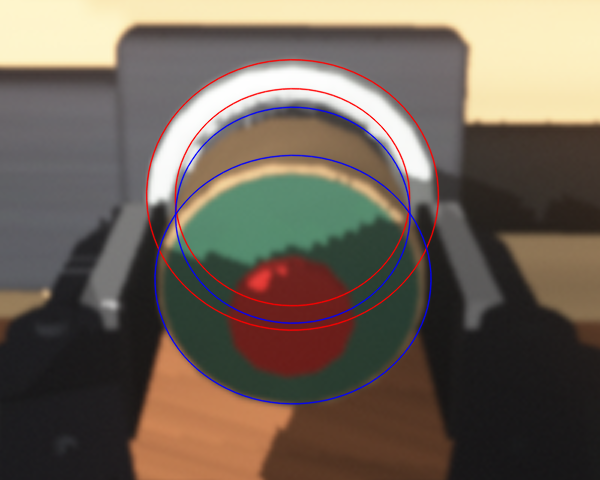

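Emit:
{"api": "drive_tool", "payload": {
  "increments": "-0.0013 -0.0003 0 0;0 0 -0.004 0;0 0 -0.004 0;0 0 -0.002 0;0 0 -0.001 0;0 0 0 0;0 0 0 0"
}}

```text
t: 8.33
eef_pos: [0.5064, 0.0339, 0.0688]
tool_rot: [0.0, 0.986, 0.169, -0.0]
contact_force: [-1.2, 0.8, -0.3]
gripper_width: 0.519
```

Emit:
{"api": "drive_tool", "payload": {
  "increments": "0 0 -0.002 0;0 0 -0.001 0;0 0 0 0"
}}

```text
t: 8.58
eef_pos: [0.5065, 0.034, 0.0657]
tool_rot: [0.0, 0.986, 0.169, -0.0]
contact_force: [0.7, 0.0, -0.7]
gripper_width: 0.52
```

Emit:
{"api": "drive_tool", "payload": {
  "increments": "0 0 -0.0015 0;0 0 -0.001 0;0 0 0 0"
}}

```text
t: 8.83
eef_pos: [0.5065, 0.034, 0.0633]
tool_rot: [0.0, 0.986, 0.169, -0.0]
contact_force: [0.8, -0.9, -1.0]
gripper_width: 0.52
```

Emit:
{"api": "drive_tool", "payload": {
  "increments": "0 0 -0.001 0;0 0 0 0"
}}

```text
t: 9.0
eef_pos: [0.5066, 0.0339, 0.0626]
tool_rot: [-0.0, 0.986, 0.169, 0.0]
contact_force: [-0.4, -0.5, 2.3]
gripper_width: 0.523
```

Run:
```python
from h import *
o=bot.get_obs();print(o['eef_pos'],o['tool_rot'],o['t'],o['gripper_width'],o['contact_force'])
im,c=snap('wrist','w7'); crop('w7',190,140,320,310,4,'w7b')
snap('side','d7'); snap('scene','s7')
crop('d7',180,170,270,230,6,'d7b');crop('s7',260,200,330,260,6,'s7b')
a=np.hstack([cv2.imread('pics/d7b.png'),cv2.imread('pics/s7b.png')]);cv2.imwrite('pics/j7.png',cv2.resize(a,None,fx=.8,fy=.8,interpolation=cv2.INTER_AREA))
```

```text
[0.50656567 0.03394987 0.06258107] [-1.46710754e-04  9.85700916e-01  1.68504237e-01  6.69383634e-05] 9.0 0.5234890192641108 [-0.37524581 -0.45638431  2.33734009]
```

View pics/w7b.png

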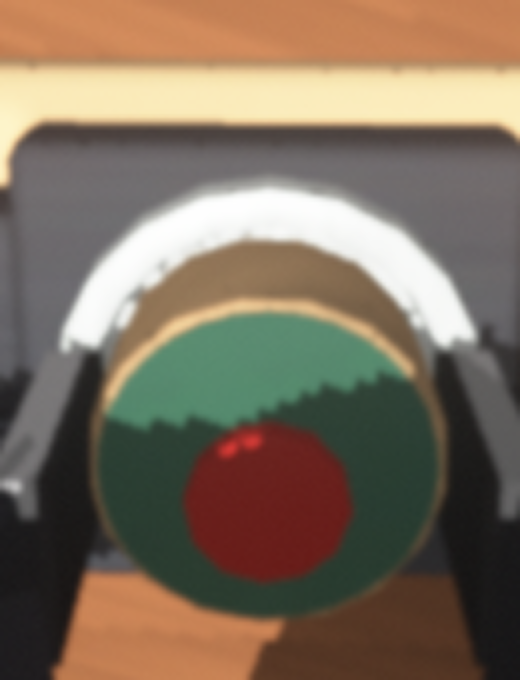

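View pics/j7.png

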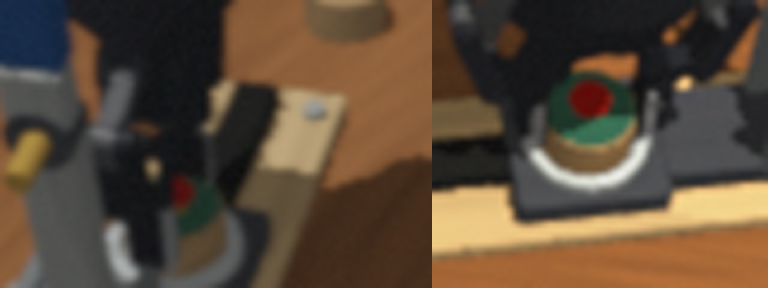

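Emit:
{"api": "drive_tool", "payload": {
  "increments": "0 0 0 0;0 0 0 0;0 0 0 0;0 0 0 0",
  "grip": 0.72
}}

```text
t: 9.48
eef_pos: [0.5065, 0.034, 0.0624]
tool_rot: [0.0, 0.986, 0.169, 0.0]
contact_force: [0.4, 0.3, -0.7]
gripper_width: 0.721
```

Emit:
{"api": "drive_tool", "payload": {
  "increments": "0 0 0.01 0;0 0 0.02 0;0 0 0.03 0;0 0 0.03 0;0 0 0.03 0;0 0 0.02 0;0 0 0 0;0 0 0 0"
}}

```text
t: 10.15
eef_pos: [0.507, 0.0342, 0.2036]
tool_rot: [-0.0, 0.986, 0.169, 0.001]
contact_force: [-0.4, 0.8, 0.1]
gripper_width: 0.72
```

Run:
```python
from h import *
o=bot.get_obs();print(o['eef_pos'],o['tool_rot'],o['t'],o['gripper_width'],o['contact_force'])
im,c=snap('wrist','w8'); crop('w8',0,0,512,384,1.5,'w8b'); crop('w8',200,130,300,205,7,'w8c')
snap('side','d8'); crop('d8',150,110,270,290,3,'d8b')
snap('scene','s8'); crop('s8',270,110,400,260,3,'s8b')
a=np.hstack([cv2.imread('pics/d8b.png')[:450],cv2.imread('pics/s8b.png')]);cv2.imwrite('pics/j8.png',a)
```

```text
[0.50699741 0.03422232 0.20357365] [-4.15860090e-04  9.85656170e-01  1.68761396e-01  1.15419228e-03] 10.15 0.7202729138753018 [-0.35622741  0.83361654  0.14835777]
```

View pics/w8b.png

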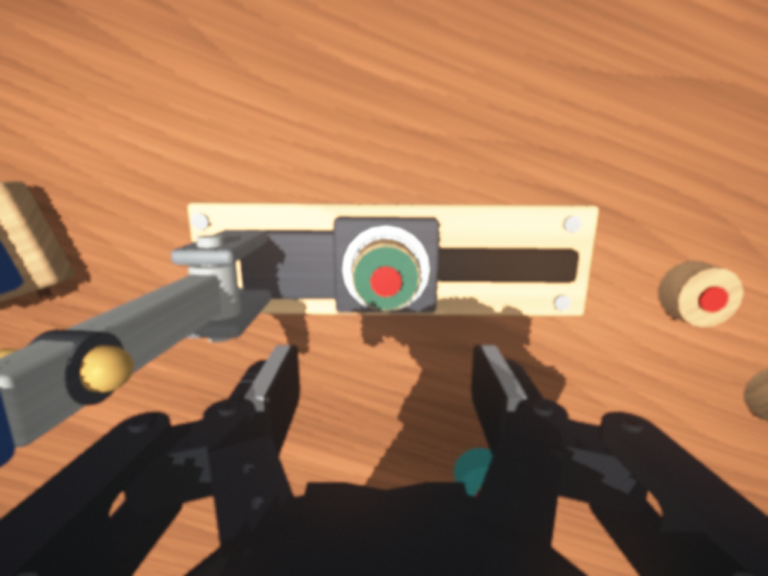

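View pics/w8c.png

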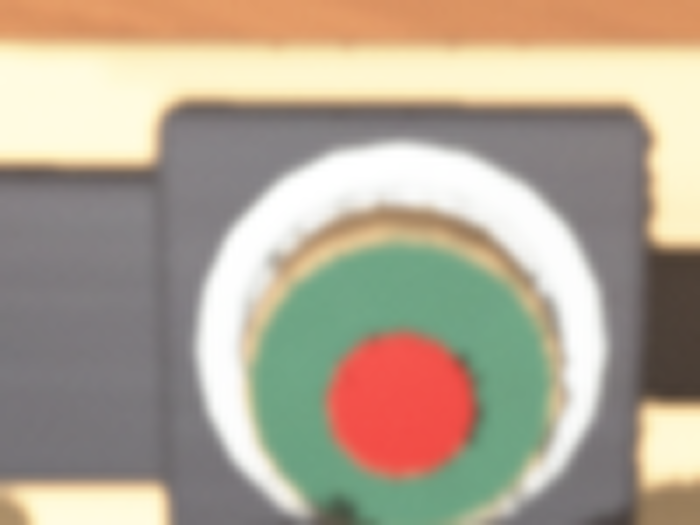

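View pics/j8.png

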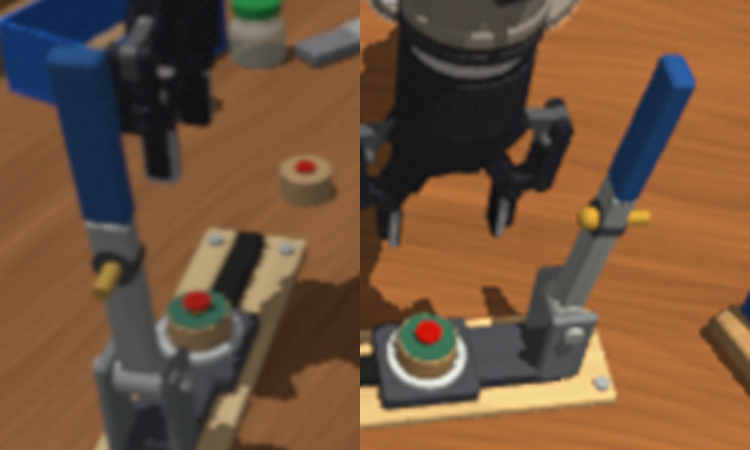

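Emit:
{"api": "drive_tool", "payload": {
  "increments": "0 0 0.04 0;0 0 0.04 0;0 0 0.04 0.12;0 0 0.04 0.12;0 0 0.036 0.12;-0.0076 0.0224 0 0.12;-0.0076 0.0224 0 0.12;-0.0076 0.0224 0 0.12;-0.0076 0.0224 0 0.12;-0.0076 0.0224 0 0.12;-0.0076 0.0224 0 0.12;-0.0076 0.0224 0 0.12",
  "grip": 0
}}

```text
t: 11.3
eef_pos: [0.4522, 0.1917, 0.3977]
tool_rot: [-0.0, 0.716, 0.698, -0.001]
contact_force: [0.7, 1.0, -0.3]
gripper_width: -0.001
```

Emit:
{"api": "drive_tool", "payload": {
  "increments": "-0.0078 0.0222 0 0.12;0 0 0 0.12;0 0 0 0.12;0 0 0 0;0 0 0 0;0 0 0 0"
}}

```text
t: 11.8
eef_pos: [0.4454, 0.2125, 0.398]
tool_rot: [-0.0, 0.584, 0.812, -0.0]
contact_force: [0.1, 0.1, 0.6]
gripper_width: -0.0
```

Run:
```python
from h import *
o=bot.get_obs();print(o['eef_pos'],o['tool_rot'],o['t'],o['gripper_width'],o['contact_force'],o['q'])
im,c=snap('wrist','w9'); snap('side','d9');snap('scene','s9')
crop('s9',270,30,430,260,3.2,'s9b')
a=np.hstack([cv2.imread('pics/d9.png'),cv2.imread('pics/w9.png')]);cv2.imwrite('pics/j9.png',cv2.resize(a,(800,300),interpolation=cv2.INTER_AREA))
n=np.array([.5077,.0335,0]);u=np.array([-.324,.946,0]);z=np.array([0,0,1])
for th in (1.68,1.75,1.85):
    e=n+.1*u+.085*z+.235*(-np.cos(th)*u+np.sin(th)*z)
    print(th,proj(load('s9')[1],[e])*3.2-np.array([270,30])*3.2,proj(load('d8')[1],[e])*3-np.array([150,110])*3)
```

```text
[0.44543402 0.21248296 0.39800307] [-3.95648876e-06  5.83965609e-01  8.11778281e-01 -4.36698960e-04] 11.8 -0.0004976313691774804 [0.11203128 0.05728364 0.61217705] [-1.64846673  0.04479007  1.1481708   1.82387596 -0.04200448  1.30035464
 -0.16582558]
1.68 [[335.96766217 328.21134356]] [[70.55106871 48.27808685]]
1.75 [[364.06499258 329.16827602]] [[57.4586322  68.53323199]]
1.85 [[401.98209071 333.22236144]] [[ 38.78247012 102.49518364]]
```

View pics/s9b.png

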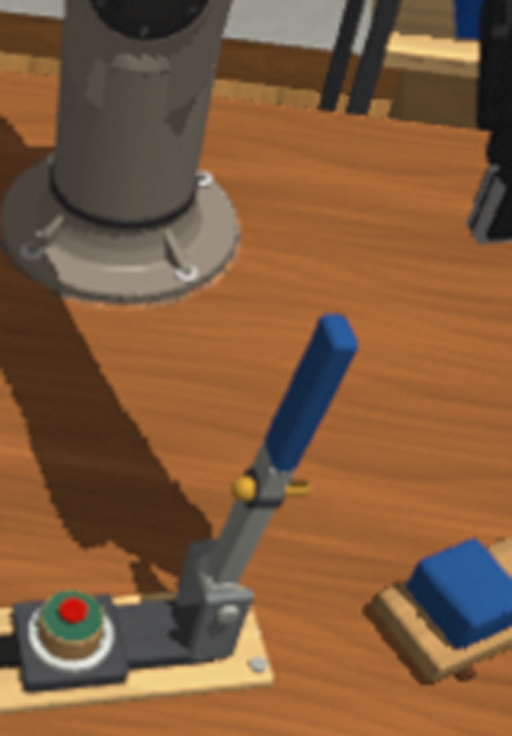

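View pics/j9.png

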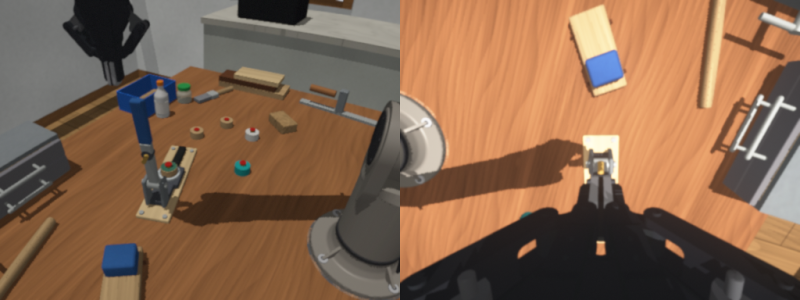

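Emit:
{"api": "drive_tool", "payload": {
  "increments": "0 0 -0.036 0;0 0 -0.036 0;0 0 -0.036 0;0 0 0 0;0 0 0 0"
}}

```text
t: 12.37
eef_pos: [0.445, 0.2121, 0.29]
tool_rot: [0.0, 0.583, 0.812, -0.002]
contact_force: [0.9, 1.3, 1.3]
gripper_width: 0.0
```

Emit:
{"api": "drive_tool", "payload": {
  "increments": "0.0039 -0.0114 0 0;0.0039 -0.0114 0 0;0.0039 -0.0114 0 0;0.0039 -0.0114 0 0;0.0039 -0.0114 0 0;0 0 0 0;0 0 0 0"
}}

```text
t: 12.95
eef_pos: [0.4655, 0.1548, 0.291]
tool_rot: [-0.0, 0.583, 0.812, 0.001]
contact_force: [0.1, 1.1, -0.8]
gripper_width: 0.003
```

Run:
```python
from h import *
o=bot.get_obs();print(o['eef_pos'],o['tool_rot'],o['t'],o['gripper_width'],o['contact_force'])
snap('wrist','w10'); snap('side','d10');snap('scene','s10')
crop('s10',270,30,430,260,2,'s10b'); crop('d10',100,60,270,290,2,'d10b')
a=np.hstack([cv2.imread('pics/d10b.png'),cv2.imread('pics/s10b.png')]);cv2.imwrite('pics/j10.png',a)
```

```text
[0.46550416 0.15481019 0.29099614] [-8.99773134e-05  5.83184588e-01  8.12339420e-01  6.28126908e-04] 12.95 0.003388506321841273 [ 0.10183914  1.14428878 -0.75509702]
```

View pics/j10.png

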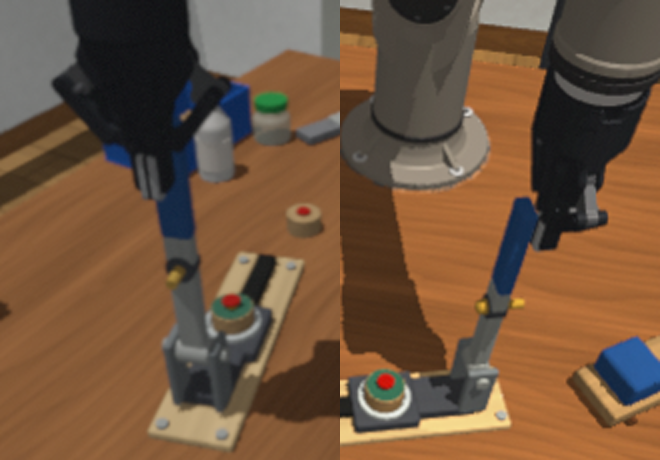

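Emit:
{"api": "drive_tool", "payload": {
  "increments": "0.0039 -0.0114 0 0;0.0039 -0.0114 0 0;0.0039 -0.0114 0 0;0.0039 -0.0114 0 0;0.0039 -0.0114 0 0;0.0039 -0.0114 0 0;0.0039 -0.0114 0 0;0 0 0 0"
}}

```text
t: 13.77
eef_pos: [0.4925, 0.0749, 0.2904]
tool_rot: [0.0, 0.583, 0.813, -0.0]
contact_force: [0.2, -0.4, -0.3]
gripper_width: -0.003
```

Run:
```python
from h import *
o=bot.get_obs();print(o['eef_pos'],o['tool_rot'],o['t'],o['gripper_width'],o['contact_force'])
snap('side','d10');snap('scene','s10')
crop('s10',270,30,430,260,2,'s10b'); crop('d10',100,60,270,290,2,'d10b')
a=np.hstack([cv2.imread('pics/d10b.png'),cv2.imread('pics/s10b.png')]);cv2.imwrite('pics/j11.png',a)
```

```text
[0.49248485 0.07493041 0.29042299] [ 1.50581115e-04  5.82861587e-01  8.12571424e-01 -1.70496965e-04] 13.7667 -0.002771316301128531 [ 0.17960587 -0.36743448 -0.29280114]
```

View pics/j11.png

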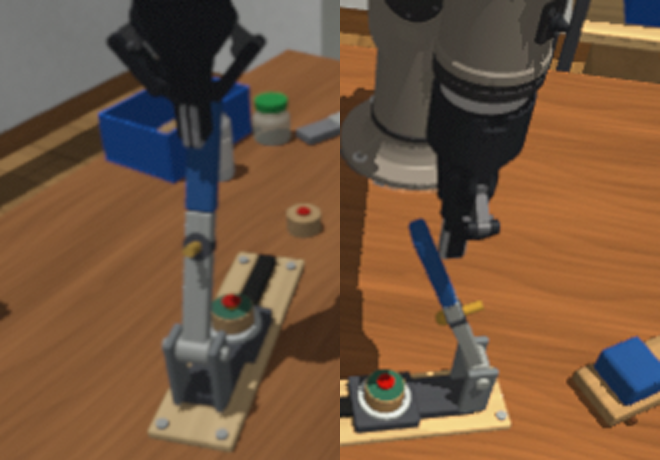

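Emit:
{"api": "drive_tool", "payload": {
  "increments": "0.0056 -0.0163 -0.0052 0;0.0056 -0.0163 -0.0052 0;0.0052 -0.0153 -0.0118 0;0.0052 -0.0153 -0.0118 0;0.0044 -0.0128 -0.0148 0;0.0044 -0.0128 -0.0148 0;0.0033 -0.0096 -0.0173 0;0.0033 -0.0096 -0.0173 0;0 0 0 0;0 0 0 0"
}}

```text
t: 14.7
eef_pos: [0.5288, -0.0313, 0.1918]
tool_rot: [-0.001, 0.582, 0.813, -0.001]
contact_force: [-0.4, -0.8, 0.7]
gripper_width: 0.0
```

Run:
```python
from h import *
o=bot.get_obs();print(o['eef_pos'],o['tool_rot'],o['t'],o['gripper_width'],o['contact_force'])
snap('side','d10');snap('scene','s10')
crop('s10',200,100,360,260,2.5,'s10b'); crop('d10',130,130,290,290,2.5,'d10b')
a=np.hstack([cv2.imread('pics/d10b.png'),cv2.imread('pics/s10b.png')]);cv2.imwrite('pics/j12.png',a)
```

```text
[ 0.52881663 -0.03134505  0.19181095] [-6.16904225e-04  5.82271349e-01  8.12993868e-01 -8.16430171e-04] 14.7 0.0003485349369102412 [-0.37651151 -0.8459569   0.6603935 ]
```

View pics/j12.png

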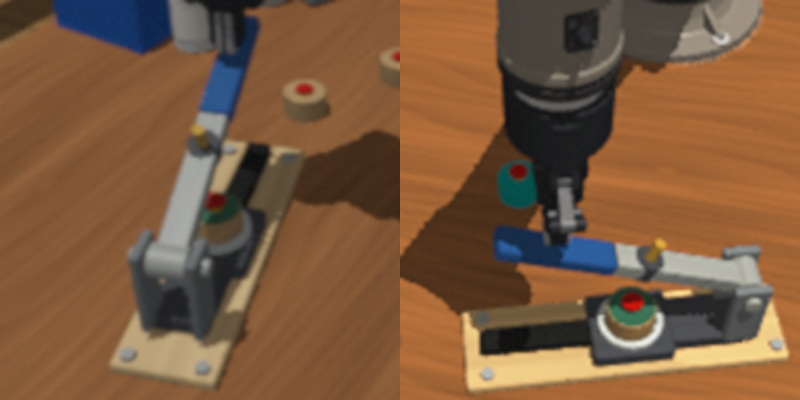

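Emit:
{"api": "drive_tool", "payload": {
  "increments": "0.0014 -0.004 -0.0093 0;0.0012 -0.0036 -0.0093 0;0.0012 -0.0036 -0.0093 0;0.0012 -0.0036 -0.0093 0;0.0003 -0.0009 -0.005 0;0.0003 -0.0009 -0.005 0;0.0003 -0.0009 -0.004 0;0 0 0 0;0 0 0 0"
}}

```text
t: 15.55
eef_pos: [0.535, -0.0495, 0.1408]
tool_rot: [-0.0, 0.582, 0.813, -0.0]
contact_force: [0.4, -0.3, -0.3]
gripper_width: -0.001
```

Run:
```python
from h import *
o=bot.get_obs();print(o['eef_pos'],o['tool_rot'],o['t'],o['gripper_width'],o['contact_force'])
snap('side','d10');snap('scene','s10')
crop('s10',200,140,360,260,2.5,'s10b'); crop('d10',150,160,270,280,2.5,'d10b')
a=np.hstack([cv2.imread('pics/d10b.png'),cv2.imread('pics/s10b.png')]);cv2.imwrite('pics/j13.png',a)
```

```text
[ 0.53499292 -0.04953943  0.14081792] [-1.32875862e-04  5.82325262e-01  8.12955852e-01 -2.31857014e-04] 15.55 -0.000984142730921714 [ 0.36828391 -0.26479171 -0.3304313 ]
```

View pics/j13.png

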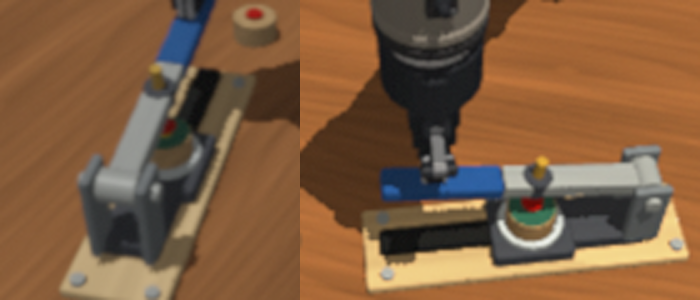

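Emit:
{"api": "drive_tool", "payload": {
  "increments": "0.0005 -0.0015 -0.002 0;0.0005 -0.0015 -0.002 0;0 0 -0.002 0;0 0 -0.002 0;0 0 -0.001 0"
}}

```text
t: 16.07
eef_pos: [0.5363, -0.0525, 0.1318]
tool_rot: [0.0, 0.582, 0.813, -0.0]
contact_force: [0.5, 0.2, 0.8]
gripper_width: 0.001
```

Emit:
{"api": "drive_tool", "payload": {
  "increments": "0 0 -0.0015 0;0 0 -0.0015 0"
}}

```text
t: 16.23
eef_pos: [0.5362, -0.0525, 0.1289]
tool_rot: [0.0, 0.582, 0.813, -0.0]
contact_force: [-0.2, -0.0, 0.3]
gripper_width: 0.003
```

Emit:
{"api": "drive_tool", "payload": {
  "increments": "0 0 -0.0015 0;0 0 -0.0015 0"
}}

```text
t: 16.4
eef_pos: [0.5362, -0.0524, 0.1259]
tool_rot: [0.0, 0.582, 0.813, -0.0]
contact_force: [-0.8, -0.9, 1.5]
gripper_width: -0.001
```

Emit:
{"api": "drive_tool", "payload": {
  "increments": "0 0 -0.001 0;0 0 -0.001 0"
}}

```text
t: 16.57
eef_pos: [0.5361, -0.0524, 0.1238]
tool_rot: [-0.0, 0.582, 0.813, -0.0]
contact_force: [0.3, 0.4, 0.4]
gripper_width: -0.003
```

Emit:
{"api": "drive_tool", "payload": {
  "increments": "0 0 -0.001 0;0 0 -0.001 0"
}}

```text
t: 16.73
eef_pos: [0.5362, -0.0523, 0.1219]
tool_rot: [-0.0, 0.582, 0.813, -0.0]
contact_force: [0.3, -1.2, 0.6]
gripper_width: 0.001
```

Emit:
{"api": "drive_tool", "payload": {
  "increments": "0 0 -0.001 0;0 0 -0.001 0"
}}

```text
t: 16.9
eef_pos: [0.5362, -0.0523, 0.1199]
tool_rot: [0.0, 0.582, 0.813, 0.0]
contact_force: [-0.1, -0.3, 0.7]
gripper_width: -0.001
```

Emit:
{"api": "drive_tool", "payload": {
  "increments": "0 0 -0.001 0;0 0 -0.001 0"
}}

```text
t: 17.07
eef_pos: [0.5362, -0.0523, 0.1179]
tool_rot: [0.0, 0.582, 0.813, 0.0]
contact_force: [-0.4, -1.4, 1.2]
gripper_width: -0.001
```

Emit:
{"api": "drive_tool", "payload": {
  "increments": "0 0 -0.001 0;0 0 -0.001 0"
}}

```text
t: 17.23
eef_pos: [0.5362, -0.0524, 0.116]
tool_rot: [0.0, 0.582, 0.813, 0.0]
contact_force: [-0.5, -0.7, 2.6]
gripper_width: -0.0
```

Emit:
{"api": "drive_tool", "payload": {
  "increments": "0 0 -0.001 0;0 0 0 0"
}}

```text
t: 17.4
eef_pos: [0.5362, -0.0525, 0.115]
tool_rot: [0.0, 0.582, 0.813, 0.0]
contact_force: [-0.2, -0.3, 1.5]
gripper_width: -0.005
```

Emit:
{"api": "drive_tool", "payload": {
  "increments": "0 0 -0.001 0;0 0 0 0"
}}

```text
t: 17.57
eef_pos: [0.5363, -0.0525, 0.1143]
tool_rot: [0.0, 0.582, 0.813, 0.0]
contact_force: [-1.0, -0.8, 5.4]
gripper_width: -0.005
```

Contact with the cap is beginning.

Emit:
{"api": "drive_tool", "payload": {
  "increments": "0 0 -0.001 0;0 0 0 0"
}}

```text
t: 17.73
eef_pos: [0.5363, -0.0525, 0.1133]
tool_rot: [0.0, 0.582, 0.813, 0.0]
contact_force: [-1.2, -0.6, 6.9]
gripper_width: -0.002
```

Emit:
{"api": "drive_tool", "payload": {
  "increments": "0 0 -0.001 0;0 0 0 0"
}}

```text
t: 17.9
eef_pos: [0.5363, -0.0525, 0.1124]
tool_rot: [0.0, 0.582, 0.813, 0.0]
contact_force: [-2.3, 0.0, 7.7]
gripper_width: 0.003
```

Emit:
{"api": "drive_tool", "payload": {
  "increments": "0 0 -0.001 0;0 0 0 0"
}}

```text
t: 18.07
eef_pos: [0.5363, -0.0526, 0.1115]
tool_rot: [0.0, 0.582, 0.813, 0.0]
contact_force: [-1.6, -1.0, 7.4]
gripper_width: 0.001
```

Emit:
{"api": "drive_tool", "payload": {
  "increments": "0 0 -0.001 0;0 0 0 0"
}}

```text
t: 18.23
eef_pos: [0.5363, -0.0526, 0.1104]
tool_rot: [0.0, 0.582, 0.813, 0.0]
contact_force: [-1.7, -1.1, 7.1]
gripper_width: -0.003
```

Emit:
{"api": "drive_tool", "payload": {
  "increments": "0 0 -0.001 0;0 0 0 0"
}}

```text
t: 18.4
eef_pos: [0.5363, -0.0525, 0.1092]
tool_rot: [0.0, 0.582, 0.813, 0.0]
contact_force: [0.0, -1.0, 1.4]
gripper_width: -0.003
```

Emit:
{"api": "drive_tool", "payload": {
  "increments": "0 0 -0.001 0;0 0 0 0"
}}

```text
t: 18.57
eef_pos: [0.5361, -0.0522, 0.1078]
tool_rot: [-0.0, 0.582, 0.813, -0.0]
contact_force: [0.4, -0.5, 1.2]
gripper_width: -0.009
```

Emit:
{"api": "drive_tool", "payload": {
  "increments": "0 0 -0.001 0;0 0 0 0"
}}

```text
t: 18.73
eef_pos: [0.5361, -0.0521, 0.1067]
tool_rot: [-0.0, 0.582, 0.813, -0.0]
contact_force: [0.0, -0.8, 0.1]
gripper_width: 0.002
```

Emit:
{"api": "drive_tool", "payload": {
  "increments": "0 0 -0.001 0;0 0 0 0"
}}

```text
t: 18.9
eef_pos: [0.5361, -0.0521, 0.1058]
tool_rot: [-0.0, 0.582, 0.813, -0.0]
contact_force: [-0.5, -0.2, 1.0]
gripper_width: 0.001
```

Emit:
{"api": "drive_tool", "payload": {
  "increments": "0 0 -0.001 0;0 0 0 0"
}}

```text
t: 19.07
eef_pos: [0.5361, -0.0521, 0.1052]
tool_rot: [-0.0, 0.582, 0.813, 0.0]
contact_force: [-1.6, -0.0, 5.0]
gripper_width: -0.001
```

Run:
```python
from h import *
o=bot.get_obs();print(o['eef_pos'],o['t'],o['contact_force'])
snap('side','d14');snap('scene','s14')
crop('s14',270,190,330,250,6.5,'s10b'); crop('d14',190,190,250,250,6.5,'d10b')
a=np.hstack([cv2.imread('pics/d10b.png'),cv2.imread('pics/s10b.png')]);cv2.imwrite('pics/j14.png',a)
```

```text
[ 0.53610595 -0.05213393  0.10515535] 19.0667 [-1.62419198 -0.01023304  5.04448175]
```

View pics/j14.png

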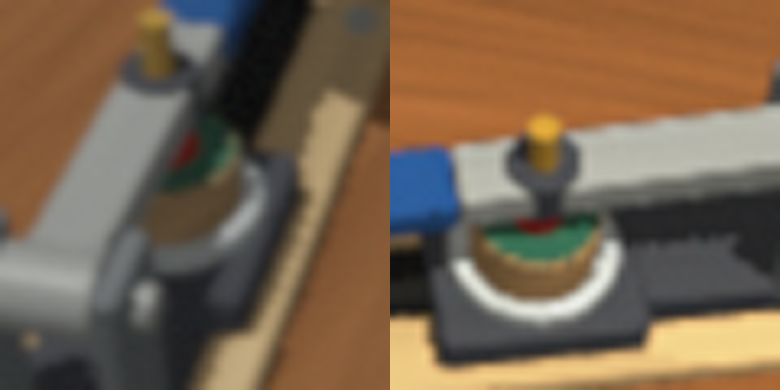

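Emit:
{"api": "drive_tool", "payload": {
  "increments": "0 0 0.002 0;0 0 0.01 0;0 0 0.03 0;0 0 0.04 0;0 0 0.04 0;0 0 0 0;0 0 0 0;0 0 0 0;0 0 0 0;0 0 0 0"
}}

```text
t: 20.0
eef_pos: [0.5353, -0.0521, 0.2259]
tool_rot: [-0.001, 0.582, 0.813, -0.001]
contact_force: [-0.5, 1.1, -0.4]
gripper_width: -0.004
```

Run:
```python
from h import *
o=bot.get_obs();print(o['eef_pos'],o['t'],o['contact_force'])
snap('side','d15');im,c=snap('scene','s15')
crop('s15',270,190,330,250,6.5,'s10b'); crop('d15',190,190,250,250,6.5,'d10b')
a=np.hstack([cv2.imread('pics/d10b.png'),cv2.imread('pics/s10b.png')]);cv2.imwrite('pics/j15.png',a)
big=cv2.resize(im[:,:,::-1],None,fx=10,fy=10,interpolation=cv2.INTER_CUBIC)
t=np.linspace(0,2*np.pi,60)
for z,r,col in((.056,.023,(255,0,0)),(.06,.01,(0,255,255)),(.066,.01,(255,255,0))):
    p=(proj(c,np.c_[.5077+r*np.cos(t),.0335+r*np.sin(t),0*t+z])+.5)*10-.5
    cv2.polylines(big,[np.round(p).astype(int)],True,col,1,cv2.LINE_AA)
cv2.imwrite('pics/ov15.png',big[1950:2450,2650:3250])
```

```text
[ 0.53531284 -0.0520863   0.22588698] 20.0 [-0.52431708  1.10694854 -0.37700555]
```

View pics/j15.png

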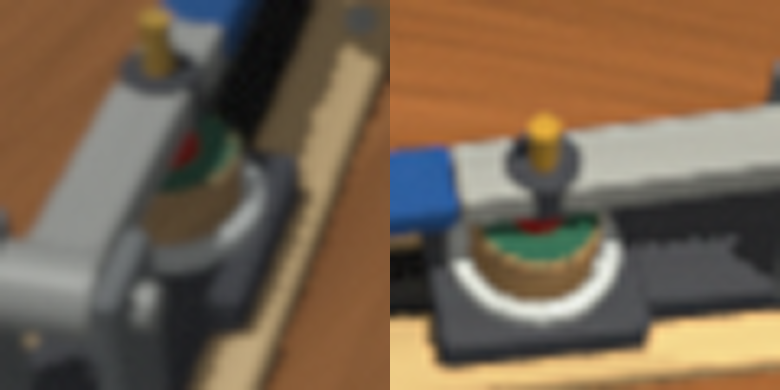

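View pics/ov15.png

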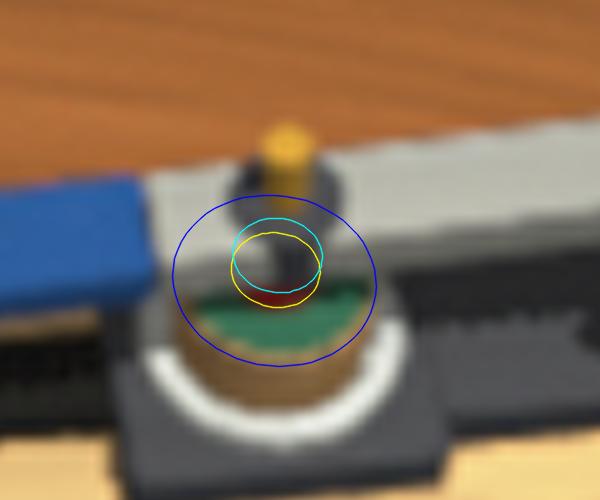

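Run:
```python
from h import *
out=[]
t=np.linspace(0,2*np.pi,60)
for f in('d8','d15'):
    im,c=load(f)
    big=cv2.resize(im[:,:,::-1],None,fx=8,fy=8,interpolation=cv2.INTER_CUBIC)
    for z,r,col in((.056,.023,(255,0,0)),(.06,.01,(0,255,255)),(.066,.01,(255,255,0))):
        p=(proj(c,np.c_[.5077+r*np.cos(t),.0335+r*np.sin(t),0*t+z])+.5)*8-.5
        cv2.polylines(big,[np.round(p).astype(int)],True,col,1,cv2.LINE_AA)
    out.append(big[1560:1960,1560:1950])
cv2.imwrite('pics/ovd.png',np.hstack(out))
```

```text
(no output)
```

View pics/ovd.png

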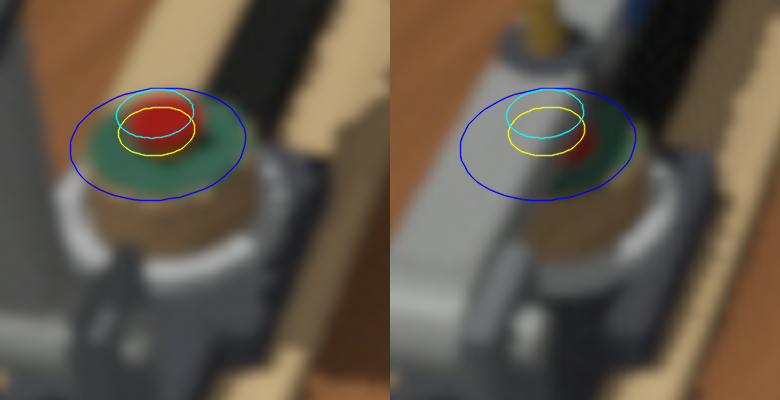

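```bash
python3 -c "
from station import bot
print(bot.get_obs()['contact_force'],bot.hand_in())"
```

```text
the job is handed in; nothing more can be done
[-0.17320612 -0.15447376 -0.29180527] None
```

I set the green-faced wheel in the press nest with its cap standing out and let go of it. I then swung the blue handle down with the closed fingertips and snapped the cap home. The job was handed in at about 20 s.

- **Placing:** the wheel slid below the nest rim without resistance and met the floor at the expected height, with 2.3 N on the wrist. A wrist picture after release showed it nearly centred and flat.
- **Pressing:** the downward force peaked at about 7.7 N, then dropped to about 0–1 N. I went 2 mm further until it rose to about 5 N, well under the splitting load, then backed off. The task text says about 10 N passes the peak, so my reading is lower. I read the force only between steps and may have missed the top.
- **Last checks:** with the gripper clear and the wrist force near zero, side and scene pictures showed the red disc at the home height. It sat about 6 mm lower than before and had not slipped back out. The handle partly hides the cap, so this rests on the visible edge plus the force drop. In both overlays the predicted wheel-face outline sat slightly larger than and offset from the wheel I saw.
- **Other things on the bench:** I noticed nothing shifted in the pictures, but I did not measure their positions.

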